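# Thread four bangles on their bar and hang them up

### The job

Take the copper bar from the trinket box, thread it through all four bangles standing in the dark wooden tray, lay it in the tray's two end notches and let go of it. Then take the bar by its middle, between the two pairs of bangles, lift all four off together and hang the loaded bar centrally in both forks of the marble stand, with the bangles hanging between the forks; let go. Drop no bangle, and leave the other things on the dresser where they are.

Things in the scene. Friction and masses are not known exactly. Their poses are not given: they have to be found in the camera images.
- bar_center (a point): Centre of the loose bangle bar: a straight copper-coloured round rod, 12 mm diameter, 200 long, rounded ends with dark bands, about 70 g; both ends alike. Its y axis runs along the rod (x and z may be turned any way about it). At the start it lies level on the white trinket box, axis 40 mm above the table, with 40 to 60 mm of rod sticking out past each end of the box.
- tray_axis (a point): Point of the tray in the middle of the line on which the rod's axis lies when it rests in both end notches, 48 mm above the table. y runs along the row of bangles, z up. The V notches, centred sideways in the end walls, are open to the top, 32 mm wide at the mouth; their tops are 10 mm above this point, so the rod can pass over them inside the bangles (holes reach 44 mm above this point).
- tray: Fixed dark-wood bangle tray, 125 mm long (y) by 110 wide, floor 8 thick; origin at the centre of its underside. Notched end walls at y = +-52.5 mm, 6 thick. Two bangles stand on edge in a slot next to each end wall; between the slots the middle (y within 23 mm) is free for fingers down to the floor. The slots' inner fins reach 34 mm above the table. 44 mm of the laid rod sticks out past each wall.
- stand_axis (a point): Point of the fixed hanging stand (pale marble base 170 by 110 mm, two thin dark posts), in the middle of the line on which the rod's axis lies when it rests in both V forks, 120 mm above the table. y runs from fork to fork, z up. Forks at y = +-66 mm, 8 thick, 32 wide at their mouths, tops 10 mm above this point. Bangles hang between the forks.
- trinket_box: Fixed white open box, 100 mm long (y) by 60 wide, walls 22 high, with a V notch on each end wall at y = +-47.5 mm whose tops are 45 above the table; origin at the centre of its underside.
- bangle_a_center (a point): Centre of the loose terracotta bangle: a plain ring, 78 mm outside and 62 inside diameter, 10 wide, about 35 g; its y axis is the ring's axis. It starts standing on edge in the tray at y = -43.6 mm in the tray's frame, centre 61 mm above the table. Hung on the rod, its centre is 25 mm below the rod's axis and its lowest point 64 below.
- bangle_b_center (a point): Centre of the loose blue ceramic bangle: a plain ring, 78 mm outside and 62 inside diameter, 10 wide, about 35 g; its y axis is the ring's axis. It starts standing on edge in the tray at y = -32.6 mm in the tray's frame, centre 61 mm above the table. Hung on the rod, its centre is 25 mm below the rod's axis and its lowest point 64 below.
- bangle_c_center (a point): Centre of the loose green bangle: a plain ring, 78 mm outside and 62 inside diameter, 10 wide, about 35 g; its y axis is the ring's axis. It starts standing on edge in the tray at y = 32.6 mm in the tray's frame, centre 61 mm above the table. Hung on the rod, its centre is 25 mm below the rod's axis and its lowest point 64 below.
- bangle_d_center (a point): Centre of the loose yellow bangle: a plain ring, 78 mm outside and 62 inside diameter, 10 wide, about 35 g; its y axis is the ring's axis. It starts standing on edge in the tray at y = 43.6 mm in the tray's frame, centre 61 mm above the table. Hung on the rod, its centre is 25 mm below the rod's axis and its lowest point 64 below.
- mug: Bystander, loose: grey-blue mug, 82 mm across, 90 high, handle to +y (mm); origin at the centre of its underside. Leave it alone.
- bowl: Bystander, loose: blue bowl, 130 across, 60 high (mm); origin at the centre of its underside. Leave it alone.
- candle: Bystander, loose: amber glass candle jar, 66 across, 65 high (mm); origin at the centre of its underside. Leave it alone.
- perfume: Bystander, loose: green glass perfume bottle, 48 across, 95 high (mm); origin at the centre of its underside. Leave it alone.
- hairbrush: Bystander, loose: brush, 200 long, lying flat (handle to -x, bristles to +x) (mm); origin at the centre of its underside. Leave it alone.
- cream: Bystander, loose: white cream jar, 60 across, 45 high (mm); origin at the centre of its underside. Leave it alone.
- bar: The same bangle bar as bar_center (origin at the rod's centre).

How it is judged:
By the outcome, as a careful person would: the job done as asked, in the order asked, and still so for the second after the job is handed in, with the robot touching nothing.
It also fails if it takes over 69 s, if anything falls off the work surface, if the arm or the gripper's body presses on something with over 40 N, if the wrist force passes 120 N, or if a joint passes its speed limit or range.

### The arm

A 7-joint arm with a two-finger parallel gripper is mounted at the origin on the work surface. World frame = base frame: x ahead of the robot, y to its left, z up, the work surface at z = 0. Lengths are in m, angles in rad, forces in N, time in s.
With the tool pointing down it reaches from about 0.425 to 0.875 m from the base axis. Payload 4.7 kg.
Tool frame: the origin (TCP) lies on the centre line of the jaws, within the pads' length; the fingertips stand 22 mm ahead of it and the grasp point (between the pads) lies 3 mm ahead of it; z points along the fingers, y is the direction in which the jaws open and shut (so a half turn about z gives the same grasp; the last joint's range is limited). The gripper opens to 87 mm and grips with 3 to 60 N. Pads are 19 mm wide; open, the fingers measure 117 mm over their backs; the gripper's body (75 mm by 190 mm) begins 51 mm behind the grasp point.
Start: joints at [1.282, 0.321, -0.07, 1.45, 0.023, 1.371, -0.057], TCP at [0.194, -0.62, 0.245] pointing down, gripper open.
Joint ranges: [-2.86, 2.86], [-0.3, 2.09], [-1.38, 1.24], [0.06, 2.45], [-1.56, 4.7], [0.09, 2.05], [-2.69, 2.69]. Speed limits (rad/s): [2.57, 2.57, 3.14, 3.14, 3.14, 3.14, 3.14].

### API

Orientations are given as a rotation vector (axis times angle).
In Python, from bench import ctrl, imaging, close_job, finder gives the robot as it stands. The module is installed in compiled form; this text tells all that it offers.
- The arm moves only by the shell command python3 -m jog 'ROWS' [FORCE]. ROWS is JSON, a list that holds one entry, the list of rows, each a list of 7 numbers: the shift along the tool's x, y, z in cm, then the turn, a rotation vector about the tool's x, y, z in degrees, then the finger opening in cm, from 0 to 8.7. In form: [[[dx, dy, dz, ax, ay, az, claw], ...]]. A call has 1 to 12 rows; each row shifts and turns the commanded pose from where the row before left it, along the tool's axes as they then stand; what a row does not reach is not made up. A row lasts 1/10 s, in which the tool goes at most 50 mm and 8.59 degrees, less where a joint would pass 70% of its speed; a pose out of reach is approached as far as the arm can. A call is refused whole if a number of a shift passes 5 or a number of a turn 8.59, either way. A call with a gripper value outside its range is refused whole. The fingers move at their own pace and stop on an object; FORCE is the grip in N (left out, the last holds). Time passes only in rows, so rows that do not move let the fingers close. It gives the time, the measured TCP pose, the force and the opening at its end, in the units of the state.
- ctrl.get_state(): the state, without advancing time (a new reading comes with each control period).
- imaging.get_image(name): name is "scene" or "side" or "wrist"; returns a dict with "frame" (400x640x3 uint8, red, green, blue), "intrinsics" (3x3 intrinsics, pixels), "k1" (the pictures are not rectified: a ray, as slopes to the right and down, at radius r is drawn at 1 + k1 r^2 times it, then the intrinsics apply), "pose" (4x4, takes a point from camera to world coordinates). Camera axes: x right, y down, z forward; pixel columns grow to the right and rows downward; lengths in m; the calibration is good to about 2 mm. A picture is of the moment at which its call begins. There is no depth.
- close_job(): hands the job in, once; it reports no verdict.
Trained networks look in the newest picture that a camera, given by its name, has taken for a name from the list of things; names that differ only in an ending like _2 or _b are one class to them, and where a whole thing is asked for, a point or a joint stands for the part that bears it (a point fixed in the world has none). Each returns a list of dicts, best first, with "conf" (0 to 1); they miss things now and then, are a little off and sometimes report something else, mostly with a low value. They report only what shows in the picture. A call takes as long as a camera call.
- finder.trace(label, camera): "region" (400x640 bool, what is visible of it) and "point" ([row, column] as shares, 0 to 1, of the picture: columns of its width, rows of its height, amid what is visible of it).
- finder.spot_point(label, camera): "point" ([row, column] as shares, 0 to 1, of the picture: columns of its width, rows of its height: a listed point, or the origin of a listed thing).
The state is a dict: "time": time; "joint_positions": joint angles; "qd": joint speeds; "joint_torque": joint torques, N m; "position": TCP position; "tool_rot": TCP orientation; "ft_force": force on the tool from outside, world axes, zero at the start; "torque": the same for the moment, N m; "grip_width": opening from 0.0 (shut) to 1.0 (fully open).
Only numpy, scipy, OpenCV 4.12 (cv2) and the standard library are available. Lean on these libraries where they do the work, as an engineer would, in place of code of your own. Each camera call takes 0.05 s, during which the arm holds its last target. There are 200 camera calls.

## Working session

There is one attempt and no reset: what is moved stays moved. The work goes in short steps, Python scripts to look and compute and a shell command to move; the robot and the scene stay as the last step left them, time stands still between calls to the robot, and variables do not carry over. Pictures are saved under pics/ and viewed, about 8 in all and at most 12, crops included, and the job is handed in when it is done.

```bash
mkdir -p pics; cat > h.py <<'E'
import numpy as np, cv2
from scipy.spatial.transform import Rotation as R
from bench import ctrl, imaging, finder
def ray(im,p):
    K=im["intrinsics"];h,w=im["frame"].shape[:2]
    u,v=p[1]*w,p[0]*h
    d=np.array([(u-K[0,2])/K[0,0],(v-K[1,2])/K[1,1]]);s=d.copy()
    for _ in range(20): s=d/(1+im["k1"]*(s@s))
    T=np.array(im["pose"]);return T[:3,3],T[:3,:3]@np.array([s[0],s[1],1])
def atz(im,p,z):
    o,d=ray(im,p);return o+d*(z-o[2])/d[2]
def proj(im,P):
    T=np.array(im["pose"]);q=T[:3,:3].T@(np.asarray(P)-T[:3,3]);s=q[:2]/q[2]
    s=s*(1+im["k1"]*(s@s));K=im["intrinsics"];return np.array([K[0,0]*s[0]+K[0,2],K[1,1]*s[1]+K[1,2]])
def save(im,n): cv2.imwrite("pics/"+n,cv2.cvtColor(im["frame"],cv2.COLOR_RGB2BGR))
E
cat > m.py <<'E'
from h import *
Z=dict(bar_center=.04,tray_axis=.048,stand_axis=.12,trinket_box=0,tray=0,bangle_a_center=.061,bangle_b_center=.061,bangle_c_center=.061,bangle_d_center=.061,mug=0,bowl=0,candle=0,perfume=0,hairbrush=0,cream=0)
np.set_printoptions(precision=4,suppress=True)
for c in("scene","side"):
    im=imaging.get_image(c);save(im,c+"0.png");print(c,im["pose"][:3,3])
    for n,z in Z.items():
        for r in finder.spot_point(n,c)[:2]:
            print(n,round(r["conf"],2),atz(im,r["point"],z)[:2],np.round(np.array(r["point"])*[400,640]))
s=ctrl.get_state();print(s["position"],R.from_rotvec(s["tool_rot"]).as_matrix(),s["time"])
E
python3 m.py
```

```text
scene [1.569  0.2338 1.1922]
bar_center 0.57 [ 0.6388 -0.0412] [221. 292.]
bar_center 0.2 [0.6155 0.4487] [237. 433.]
tray_axis 0.89 [ 0.4623 -0.2888] [176. 241.]
stand_axis 0.84 [0.4916 0.2657] [188. 386.]
trinket_box 0.7 [ 0.6201 -0.0397] [225. 295.]
tray 0.6 [ 0.4716 -0.2836] [187. 243.]
tray 0.39 [ 0.6931 -0.3067] [229. 218.]
bangle_a_center 0.59 [ 0.4482 -0.3193] [170. 234.]
bangle_b_center 0.57 [ 0.4828 -0.2754] [178. 242.]
bangle_b_center 0.48 [ 0.4824 -0.302 ] [177. 236.]
bangle_c_center 0.39 [ 0.4789 -0.2319] [179. 253.]
bangle_c_center 0.32 [ 0.4753 -0.3057] [176. 235.]
bangle_d_center 0.39 [ 0.4762 -0.2388] [178. 252.]
bangle_d_center 0.32 [ 0.6535 -0.0361] [221. 293.]
mug 0.65 [0.699 0.285] [256. 382.]
bowl 0.72 [ 0.6962 -0.3127] [229. 216.]
candle 0.94 [0.5954 0.4516] [240. 432.]
perfume 0.76 [0.7727 0.1217] [267. 331.]
hairbrush 0.65 [ 0.3783 -0.415 ] [167. 220.]
cream 0.84 [ 0.78   -0.0971] [258. 267.]
side [ 0.2918 -0.621   0.8912]
bar_center 0.55 [ 0.6449 -0.0363] [216. 346.]
tray_axis 0.79 [ 0.4858 -0.2776] [309. 329.]
stand_axis 0.79 [0.5009 0.2672] [141. 262.]
trinket_box 0.87 [ 0.6366 -0.0291] [224. 341.]
tray 0.89 [ 0.4735 -0.2737] [318. 323.]
tray 0.31 [0.584  0.4502] [130. 271.]
bangle_a_center 0.63 [ 0.4888 -0.3123] [319. 337.]
bangle_a_center 0.2 [ 0.473  -0.2748] [308. 324.]
bangle_b_center 0.48 [ 0.4859 -0.2974] [314. 333.]
bangle_b_center 0.38 [0.7251 0.0657] [179. 355.]
bangle_c_center 0.5 [ 0.4818 -0.2393] [293. 321.]
bangle_d_center 0.5 [ 0.4779 -0.2323] [291. 319.]
mug 0.86 [0.7077 0.2724] [152. 322.]
bowl 0.87 [ 0.6958 -0.2964] [294. 407.]
candle 0.65 [0.5946 0.4469] [130. 274.]
candle 0.53 [ 0.5027 -0.2791] [316. 335.]
perfume 0.54 [0.7721 0.1227] [176. 359.]
hairbrush 0.85 [ 0.3745 -0.413 ] [391. 307.]
cream 0.88 [ 0.7804 -0.0877] [223. 394.]
[ 0.1938 -0.6205  0.2446] [[ 0.9545  0.2982 -0.    ]
 [ 0.2982 -0.9545 -0.0001]
 [-0.0001  0.0001 -1.    ]] 1.6
```

View images.

```bash
python3 -c "
import cv2,numpy as np
a=cv2.imread('pics/scene0.png')[130:310,170:470];b=cv2.imread('pics/side0.png')[90:400,220:470]
cv2.imwrite('pics/s0.png',cv2.resize(a,None,fx=2.6,fy=2.6,interpolation=2));cv2.imwrite('pics/d0.png',cv2.resize(b,None,fx=1.9,fy=1.9,interpolation=2))"
```

```text
(no output)
```

View pics/s0.png

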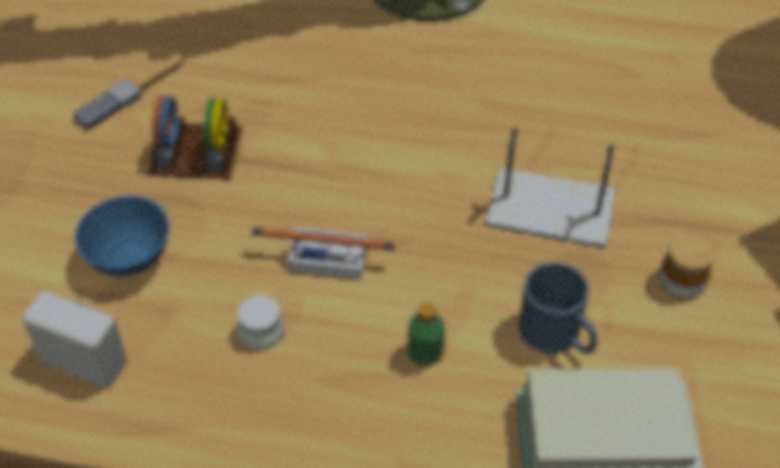

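View pics/d0.png

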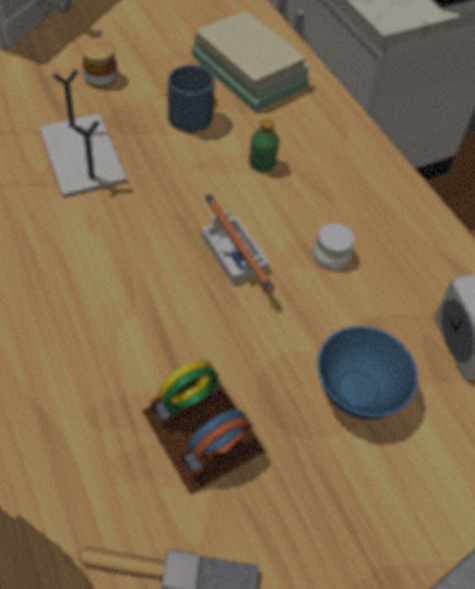

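```bash
python3 -m jog '[[[0,0,-0.6,0,0,-8.1,8.7],[0,0,-0.6,0,0,-8.1,8.7],[0,0,-0.6,0,0,-8.1,8.7],[0,0,-0.6,0,0,-8.1,8.7],[0,0,-0.6,0,0,-8.1,8.7],[0,0,-0.6,0,0,-8.1,8.7],[0,0,-0.6,0,0,-8.1,8.7],[0,0,-0.6,0,0,-8.1,8.7],[0,0,-0.6,0,0,-7.9,8.7],[0,0,0,0,0,0,8.7]]]' 
python3 -m jog '[[[2.8,2.3,0,0,0,0,8.7],[2.8,2.3,0,0,0,0,8.7],[2.8,2.3,0,0,0,0,8.7],[2.8,2.3,0,0,0,0,8.7],[2.8,2.3,0,0,0,0,8.7],[2.8,2.3,0,0,0,0,8.7],[2.8,2.3,0,0,0,0,8.7],[2.8,2.3,0,0,0,0,8.7],[2.8,2.3,0,0,0,0,8.7],[2.8,2.3,0,0,0,0,8.7],[2.8,2.3,0,0,0,0,8.7],[0,0,0,0,0,0,8.7]]]'
cat > w.py <<'E'
from h import *
import sys
np.set_printoptions(precision=4,suppress=True)
Z=dict(bar_center=.04,tray_axis=.048,stand_axis=.12,trinket_box=0,tray=0,bangle_a_center=.061,bangle_b_center=.061,bangle_c_center=.061,bangle_d_center=.061)
im=imaging.get_image("wrist");save(im,sys.argv[1]+".png");print(im["pose"][:3])
for n in sys.argv[2:]:
    for r in finder.spot_point(n,"wrist")[:2]:
        print(n,round(r["conf"],2),atz(im,r["point"],Z[n])[:2],np.round(np.array(r["point"])*[400,640]))
s=ctrl.get_state();print(s["position"],R.from_rotvec(s["tool_rot"]).as_euler("xyz",degrees=True),s["time"])
E
python3 w.py w1 tray_axis tray bangle_a_center bangle_b_center bangle_c_center bangle_d_center
```

```text
time: 2.6
position: [0.1939, -0.6208, 0.2996]
tool_rot: [2.219, 2.221, -0.001]
ft_force: [-0.1, 0.1, -0.7]
grip_width: 0.999
time: 3.8
position: [0.4504, -0.3062, 0.2987]
tool_rot: [2.214, 2.229, 0.005]
ft_force: [-0.2, 0.1, 0.4]
grip_width: 1.002
[[ 1.      0.0065  0.0036  0.4488]
 [ 0.0072 -0.9711 -0.2384 -0.2416]
 [ 0.0019  0.2384 -0.9712  0.437 ]]
tray 0.67 [ 0.4796 -0.2659] [148. 340.]
bangle_a_center 0.89 [ 0.4872 -0.3179] [191. 348.]
bangle_b_center 0.66 [ 0.4821 -0.3034] [180. 344.]
bangle_d_center 0.64 [ 0.4728 -0.2324] [124. 338.]
[ 0.4456 -0.3135  0.2984] [-179.9774    0.0085   89.8655] 4.15
```

View pics/w1.png

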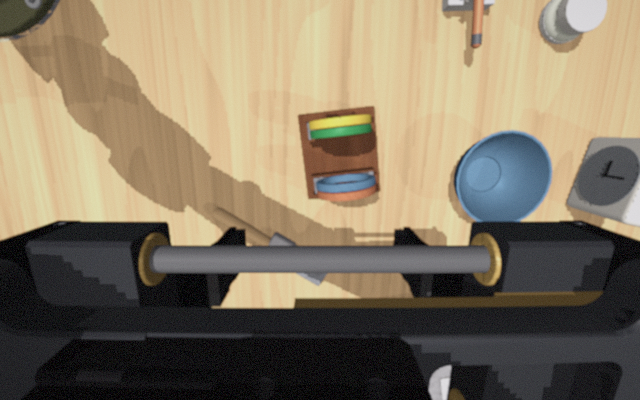

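```bash
cat > fit.py <<'E'
from h import *
from scipy.optimize import minimize
YS=dict(bangle_a_center=-.0436,bangle_b_center=-.0326,bangle_c_center=.0326,bangle_d_center=.0436)
t=np.linspace(0,2*np.pi,41)
def rings(im,p,ids):
    """label image of rings, painter's order far->near"""
    x,y,a=p;c,s=np.cos(a),np.sin(a);L=np.zeros((400,640),np.uint8);o=np.array(im["pose"])[:3,3]
    Q=[]
    for k,n in ids:
        for r in(.031,.039):
            for i in range(40):
                P=[[r*np.cos(q),YS[n]+w,.061+r*np.sin(q)] for q,w in((t[i],-.005),(t[i+1],-.005),(t[i+1],.005),(t[i],.005))];Q.append((k,P))
        for w in(-.005,.005):
            for i in range(40):
                Q.append((k,[[r*np.cos(q),YS[n]+w,.061+r*np.sin(q)] for q,r in((t[i],.031),(t[i],.039),(t[i+1],.039),(t[i+1],.031))]))
    W=[]
    for k,P in Q:
        P=np.array(P);P=np.c_[x+c*P[:,0]-s*P[:,1],y+s*P[:,0]+c*P[:,1],P[:,2]];W.append((-np.linalg.norm(P.mean(0)-o),k,P))
    for d,k,P in sorted(W,key=lambda v:v[0]):
        cv2.fillConvexPoly(L,np.round(np.array([proj(im,q) for q in P])*16).astype(np.int32),k,shift=4)
    return L
def fit(im,masks,p0):
    ids=list(enumerate(YS,1))
    M={k:cv2.GaussianBlur(masks[n].astype(np.float32),(0,0),1.5) for k,n in ids if n in masks}
    def f(p):
        L=rings(im,p,ids);return sum(((cv2.GaussianBlur((L==k).astype(np.float32),(0,0),1.5)-m)**2).sum() for k,m in M.items())
    S=np.array([p0,p0+[.015,0,0],p0+[0,.015,0],p0+[0,0,.12]])
    r=minimize(f,p0,method="Nelder-Mead",options=dict(initial_simplex=S,maxiter=90,xatol=2e-4,fatol=.3));return r.x,r.fun
E
cat > a.py <<'E'
from fit import *
import sys
np.set_printoptions(precision=4,suppress=True)
for c in sys.argv[1:]:
    im=imaging.get_image(c);m={}
    for n in YS:
        r=finder.trace(n,c)
        for q in r[:3]: print(c,n,round(q["conf"],2),q["region"].sum(),np.round(np.array(q["point"])*[400,640]))
        if r and r[0]["conf"]>.4: m[n]=r[0]["region"]
    if m: print(c,*fit(im,m,np.array([.479,-.275,.1])))
    for q in finder.trace("bar",c)[:1]:
        g=q["region"].astype(np.uint8);u=cv2.minAreaRect(cv2.findNonZero(g));bp=cv2.boxPoints(u)
        d=[np.linalg.norm(bp[0]-bp[1]),np.linalg.norm(bp[1]-bp[2])]
        e=[(bp[0]+bp[1])/2,(bp[2]+bp[3])/2] if d[0]<d[1] else [(bp[1]+bp[2])/2,(bp[0]+bp[3])/2]
        E=np.array([atz(im,[(v[1]+.5)/400,(v[0]+.5)/640],.04) for v in e]);print("bar",c,q["conf"],d,E[:,:2],np.linalg.norm(E[0]-E[1]),E.mean(0),"yaw",np.degrees(np.arctan2(*((E[1]-E[0])[[0,1]]*[-1,1]))))
E
python3 a.py wrist scene side
```

```text
wrist bangle_a_center 0.89 430 [187. 351.]
wrist bangle_a_center 0.44 538 [126. 346.]
wrist bangle_b_center 0.94 788 [179. 352.]
wrist bangle_c_center 0.83 515 [125. 343.]
wrist bangle_c_center 0.68 85 [  2. 459.]
wrist bangle_d_center 0.82 580 [116. 344.]
wrist [ 0.4799 -0.2733  0.1296] 230.984130859375
bar wrist 0.87 [np.float32(39.269894), np.float32(11.284431)] [[ 0.6428 -0.0936]
 [ 0.6461 -0.1376]] 0.04414719990190076 [ 0.6444 -0.1156  0.04  ] yaw -175.7561765246556
scene bangle_d_center 0.63 317 [258. 331.]
scene bangle_d_center 0.62 91 [178. 255.]
scene [ 0.3802 -0.2841  0.7149] 281.21600341796875
bar scene 0.76 [np.float32(3.971499), np.float32(53.456463)] [[ 0.6423 -0.1316]
 [ 0.6347  0.0589]] 0.19066982507880684 [ 0.6385 -0.0363  0.04  ] yaw 2.302790896409049
side bangle_a_center 0.68 337 [317. 336.]
side bangle_b_center 0.61 186 [311. 334.]
side bangle_c_center 0.73 306 [294. 325.]
side bangle_d_center 0.73 205 [289. 322.]
side [ 0.4818 -0.274   0.125 ] 93.4666519165039
bar side 0.19 [np.float32(45.366184), np.float32(54.278217)] [[ 0.4658 -0.2202]
 [ 0.4805 -0.3499]] 0.13054605576934974 [ 0.4732 -0.2851  0.04  ] yaw -173.55468346542105
```

```bash
python3 -m jog '[[[2.8,2.44,0.5,0,0,0,8.7],[2.8,2.44,0.5,0,0,0,8.7],[2.8,2.44,0.5,0,0,0,8.7],[2.8,2.44,0.5,0,0,0,8.7],[2.8,2.44,0.5,0,0,0,8.7],[2.8,2.44,0.5,0,0,0,8.7],[2.8,2.44,0.5,0,0,0,8.7],[2.8,2.44,0.5,0,0,0,8.7],[0,0,0,0,0,-3,8.7],[0,0,0,0,0,0,8.7],[0,0,0,0,0,0,8.7]]]'
python3 a.py wrist | tail -2; python3 w.py w2 bar_center trinket_box
```

```text
time: 6.15
position: [0.6414, -0.089, 0.2584]
tool_rot: [2.164, 2.277, -0.001]
ft_force: [-0.8, 0.1, 0.5]
grip_width: 1.004
bar wrist 0.62 [np.float32(10.0), np.float32(168.0)] [[ 0.6361  0.0611]
 [ 0.6467 -0.1353]] 0.1967423216358728 [ 0.6414 -0.0371  0.04  ] yaw -176.92618737083683
[[ 0.9987  0.0503  0.0124  0.637 ]
 [ 0.0518 -0.9692 -0.2408 -0.024 ]
 [-0.0001  0.2411 -0.9705  0.3969]]
bar_center 0.9 [ 0.6489 -0.0343] [140. 329.]
trinket_box 0.65 [ 0.6391 -0.0268] [133. 321.]
[ 0.6414 -0.0884  0.2587] [179.992    0.0151  93.0166] 6.6
```

View pics/w2.png

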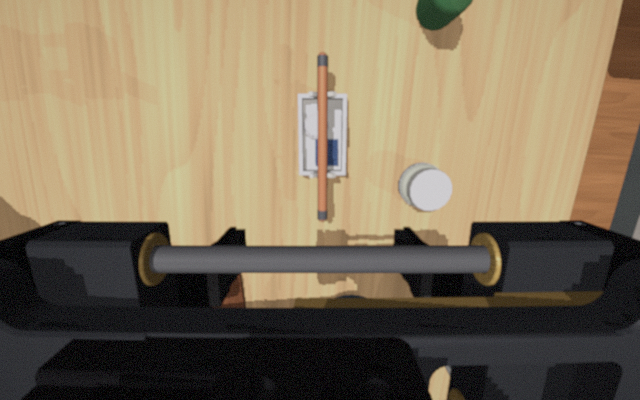

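```bash
python3 -m jog '[[[3.48,0.06,1.5,0,0,0,8.7],[3.48,0.07,1.5,0,0,0,8.7],[3.48,0.06,1.5,0,0,0,8.7],[3.49,0.07,1.5,0,0,0,8.7],[0,0,2.5,0,0,0,8.7],[0,0,2.5,0,0,0,8.7],[0,0,2.5,0,0,0,6],[0,0,2.5,0,0,0,5],[0,0,2.5,0,0,0,4],[0,0,1.3,0,0,0,4],[0,0,1.27,0,0,0,4],[0,0,0,0,0,0,4]]]' 40
python3 -m jog '[[[0,0,0,0,0,0,4],[0,0,0,0,0,0,0],[0,0,0,0,0,0,0],[0,0,0,0,0,0,0],[0,0,0,0,0,0,0],[0,0,0,0,0,0,0],[0,0,0,0,0,0,0]]]' 40
```

```text
time: 7.8
position: [0.6359, 0.051, 0.0464]
tool_rot: [-2.16, -2.279, 0.003]
ft_force: [-0.3, -0.1, 0.6]
grip_width: 0.541
time: 8.5
position: [0.6372, 0.0512, 0.0482]
tool_rot: [2.161, 2.279, 0.001]
ft_force: [0.9, 0.3, 0.2]
grip_width: 0.124
```

```bash
python3 -m jog '[[[0,0,-1,0,0,0,0],[0,0,-2,0,0,0,0],[0,0,-3,0,0,-4.28,0],[-0.77,-3.28,0,0,0,0,0],[-0.77,-3.28,0,0,0,0,0],[-0.77,-3.28,0,0,0,0,0],[-0.77,-3.28,0,0,0,0,0],[-0.77,-3.28,0,0,0,0,0],[-0.77,-3.28,0,0,0,0,0],[0,0,0,0,0,0,0],[0,0,0,0,0,0,0]]]'
cat > b.py <<'E'
from h import *
import sys
np.set_printoptions(precision=4,suppress=True)
s=ctrl.get_state();print(s["position"],R.from_rotvec(s["tool_rot"]).as_euler("xyz",degrees=True),s["time"],s["ft_force"],s["grip_width"])
for c in("side","scene","wrist"):
    im=imaging.get_image(c);save(im,sys.argv[1]+c+".png")
    for q in finder.trace("bar",c)[:1]:
        g=q["region"].astype(np.uint8);bp=cv2.boxPoints(cv2.minAreaRect(cv2.findNonZero(g)))
        d=[np.linalg.norm(bp[0]-bp[1]),np.linalg.norm(bp[1]-bp[2])]
        e=[(bp[0]+bp[1])/2,(bp[2]+bp[3])/2] if d[0]<d[1] else [(bp[1]+bp[2])/2,(bp[0]+bp[3])/2]
        print(c,q["conf"],np.round(e,1).tolist(),[atz(im,[(v[1]+.5)/400,(v[0]+.5)/640],float(sys.argv[2])) for v in e])
E
python3 b.py t1 .1
```

```text
time: 9.6
position: [0.4473, -0.0202, 0.1085]
tool_rot: [2.075, 2.356, -0.001]
ft_force: [1.0, 0.5, -0.9]
grip_width: 0.125
[ 0.4473 -0.0202  0.1085] [179.9526   0.0975  97.2719] 9.6 [ 0.9924  0.4559 -0.9214] 0.12508964440036138
side 0.71 [[275.70001220703125, 219.1999969482422], [312.29998779296875, 275.79998779296875]] [array([ 0.4476, -0.0202,  0.1   ]), array([ 0.4716, -0.2097,  0.1   ])]
scene 0.5 [[295.0, 171.5], [261.0, 171.5]] [array([ 0.4515, -0.0717,  0.1   ]), array([ 0.4757, -0.1964,  0.1   ])]
wrist 0.61 [[319.5, 232.0], [319.5, 297.0]] [array([ 0.4462, -0.0065,  0.1   ]), array([ 0.4512, -0.0447,  0.1   ])]
```

```bash
python3 -m jog '[[[0,0.05,1.3,0,0,0,0],[0,0,1.3,0,0,0,0],[-1.2,0,0,0,0,0,0],[-1.2,0,0,0,0,0,0],[-1.2,0,0,0,0,0,0],[-1.2,0,0,0,0,0,0],[0,0,0,0,0,0,0]]]'
python3 b.py t2 .074
python3 -c "
import cv2
a=cv2.imread('pics/t2side.png')[230:350,270:390];cv2.imwrite('pics/t2c.png',cv2.resize(a,None,fx=5,fy=5,interpolation=2))"
```

```text
time: 10.6
position: [0.4545, -0.0699, 0.0821]
tool_rot: [2.079, 2.354, -0.0]
ft_force: [0.1, 0.4, -0.6]
grip_width: 0.122
[ 0.4545 -0.0699  0.0821] [179.9657   0.0497  97.113 ] 10.6 [ 0.0623  0.4136 -0.647 ] 0.12201632519231481
side 0.8 [[286.1000061035156, 239.60000610351562], [322.70001220703125, 297.5]] [array([ 0.4558, -0.0733,  0.074 ]), array([ 0.4778, -0.2578,  0.074 ])]
scene 0.53 [[359.79998779296875, 197.1999969482422], [405.8999938964844, 206.39999389648438]] [array([0.5109, 0.1804, 0.074 ]), array([0.524 , 0.3462, 0.074 ])]
wrist 0.86 [[320.0, 232.0], [320.0, 297.0]] [array([ 0.4521, -0.0543,  0.074 ]), array([ 0.4571, -0.0925,  0.074 ])]
```

View pics/t2c.png

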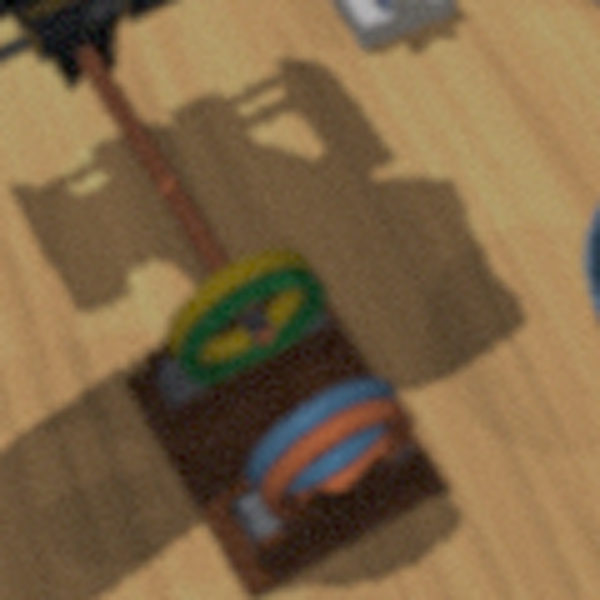

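```bash
python3 -m jog '[[[-1.2,0,0,0,0,0,0],[-1.2,0,0,0,0,0,0],[-1.2,0,0,0,0,0,0],[-1.2,0,0,0,0,0,0],[-1.2,0,0,0,0,0,0],[-1.2,0,0,0,0,0,0],[-1.2,0,0,0,0,0,0],[-1.2,0,0,0,0,0,0],[-1.2,0,0,0,0,0,0],[-0.9,0,0,0,0,0,0],[0,0,0,0,0,0,0],[0,0,0,0,0,0,0]]]'
python3 b.py t3 .074
python3 -c "
import cv2
a=cv2.imread('pics/t3side.png')[230:350,270:390];cv2.imwrite('pics/t3c.png',cv2.resize(a,None,fx=5,fy=5,interpolation=2))"
```

```text
time: 12.1
position: [0.469, -0.1831, 0.0817]
tool_rot: [-2.075, -2.358, -0.0]
ft_force: [0.2, 0.7, -0.9]
grip_width: 0.121
[ 0.469  -0.1831  0.0817] [-179.9916   -0.0312   97.3246] 12.1 [ 0.2411  0.6521 -0.9056] 0.12098682763470586
side 0.5 [[310.6000061035156, 275.6000061035156], [349.8999938964844, 340.0]] [array([ 0.4738, -0.1942,  0.074 ]), array([ 0.4918, -0.3715,  0.074 ])]
scene 0.51 [[247.0, 174.0], [218.0, 174.0]] [array([ 0.4731, -0.2552,  0.074 ]), array([ 0.4942, -0.3644,  0.074 ])]
wrist 0.76 [[319.5, 232.0], [319.5, 297.0]] [array([ 0.4667, -0.17  ,  0.074 ]), array([ 0.4717, -0.2083,  0.074 ])]
```

View pics/t3c.png

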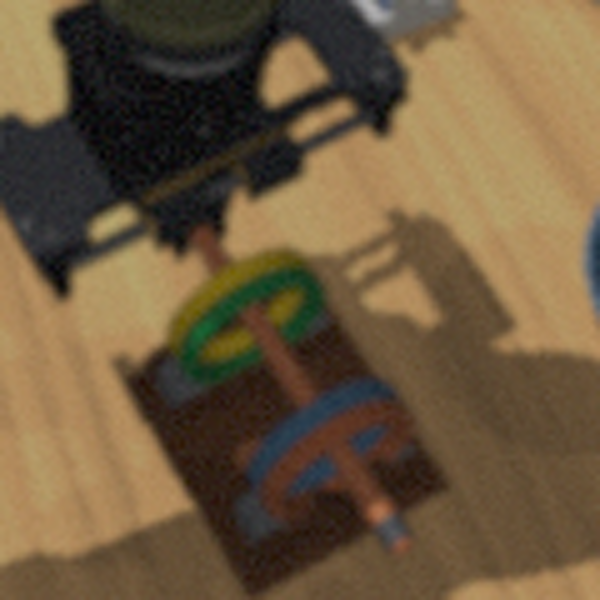

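```bash
python3 -m jog '[[[-0.3,0,0.6,0,0,0,0],[0,0,0.6,0,0,0,0],[0,0,0.5,0,0,0,0],[0,0,0.4,0,0,0,0],[0,0,0.3,0,0,0,0],[0,0,0.1,0,0,0,0],[0,0,0,0,0,0,0],[0,0,0,0,0,0,0]]]' 
python3 b.py t4 .048
```

```text
time: 13.2
position: [0.4695, -0.1863, 0.057]
tool_rot: [2.075, 2.359, -0.0]
ft_force: [-0.2, 0.2, -0.1]
grip_width: 0.123
[ 0.4695 -0.1863  0.057 ] [179.9925   0.0118  97.3333] 13.2 [-0.1605  0.1759 -0.1136] 0.12294804635158978
side 0.5 [[312.0, 283.3999938964844], [349.79998779296875, 344.5]] [array([ 0.4746, -0.2017,  0.048 ]), array([ 0.4936, -0.3724,  0.048 ])]
wrist 0.97 [[319.5, 232.0], [319.5, 297.0]] [array([ 0.4673, -0.1741,  0.048 ]), array([ 0.4723, -0.2126,  0.048 ])]
```

```bash
python3 -m jog '[[[0,0,0.1,0,0,0,0],[0,0,0,0,0,0,0],[0,0,0,0,0,0,0]]]'; python3 -m jog '[[[0,0,0.1,0,0,0,0],[0,0,0,0,0,0,0],[0,0,0,0,0,0,0]]]'
```

```text
time: 13.8
position: [0.4698, -0.1864, 0.0561]
tool_rot: [2.074, 2.358, 0.001]
ft_force: [1.2, 0.7, 1.1]
grip_width: 0.126
time: 14.1
position: [0.4699, -0.1864, 0.0553]
tool_rot: [2.074, 2.358, 0.0]
ft_force: [0.7, -0.0, 3.7]
grip_width: 0.126
```

```bash
python3 -m jog '[[[0,0,0,0,0,0,1.6],[0,0,0,0,0,0,2.2],[0,0,0,0,0,0,4],[0,0,0,0,0,0,4],[0,0,-1,0,0,0,4],[0,0,-2,0,0,0,4],[0,0,-2.5,0,0,0,4],[0,0,-2.5,0,0,0,4],[0,0,-2.5,0,0,0,4],[0,0,-2.5,0,0,0,4],[0,0,-1,0,0,0,4],[0,0,0,0,0,0,4]]]'
python3 -m jog '[[[-3,0.4,-2,0,0,0,5],[-3,0.4,-2,0,0,0,5],[-3,0.4,-2,0,0,0,5],[-3,0.4,0,0,0,0,5],[0,0,0,0,0,0,5],[0,0,0,0,0,0,5]]]'
python3 b.py t5 .048; python3 a.py wrist side
python3 -c "
import cv2
a=cv2.imread('pics/t5wrist.png')[60:230,220:440];cv2.imwrite('pics/t5c.png',cv2.resize(a,None,fx=3.4,fy=3.4,interpolation=2))"
```

```text
time: 15.3
position: [0.4702, -0.1867, 0.1965]
tool_rot: [2.073, 2.356, 0.0]
ft_force: [0.9, -0.2, -0.6]
grip_width: 0.459
time: 15.9
position: [0.4998, -0.3032, 0.2527]
tool_rot: [-2.074, -2.355, -0.001]
ft_force: [1.3, -0.1, 0.8]
grip_width: 0.573
[ 0.4998 -0.3032  0.2527] [-179.874    -0.1806   97.2744] 15.9 [ 1.2658 -0.1288  0.8048] 0.5734377014404916
side 0.55 [[320.0, 295.3999938964844], [350.0, 345.3999938964844]] [array([ 0.4798, -0.2386,  0.048 ]), array([ 0.4929, -0.3744,  0.048 ])]
scene 0.58 [[332.5, 246.0], [332.5, 270.0]] [array([0.7253, 0.1183, 0.048 ]), array([0.8186, 0.1344, 0.048 ])]
wrist 0.72 [[306.0, 72.0], [306.0, 240.0]] [array([ 0.4688, -0.1774,  0.048 ]), array([ 0.4922, -0.372 ,  0.048 ])]
wrist bangle_a_center 0.98 632 [206. 306.]
wrist bangle_b_center 0.72 1138 [189. 304.]
wrist bangle_b_center 0.7 4490 [151. 314.]
wrist bangle_c_center 0.86 745 [133. 304.]
wrist bangle_c_center 0.42 1345 [152. 309.]
wrist bangle_c_center 0.2 6181 [193. 482.]
wrist bangle_d_center 0.64 751 [123. 303.]
wrist [ 0.4794 -0.273   0.1276] 260.84210205078125
bar wrist 0.98 [np.float32(11.116662), np.float32(170.02014)] [[ 0.4676 -0.1746]
 [ 0.4936 -0.3758]] 0.2029214696440823 [ 0.4806 -0.2752  0.04  ] yaw -172.63395184872388
side bangle_a_center 0.6 254 [318. 333.]
side bangle_b_center 0.67 236 [312. 333.]
side bangle_b_center 0.29 1461 [320. 323.]
side bangle_c_center 0.65 192 [295. 325.]
side [ 0.4812 -0.2745  0.1396] 217.313232421875
bar side 0.67 [np.float32(6.1581445), np.float32(59.87814)] [[ 0.4799 -0.2317]
 [ 0.4951 -0.3724]] 0.14152227865631933 [ 0.4875 -0.3021  0.04  ] yaw -173.8228612653277
```

View pics/t5c.png

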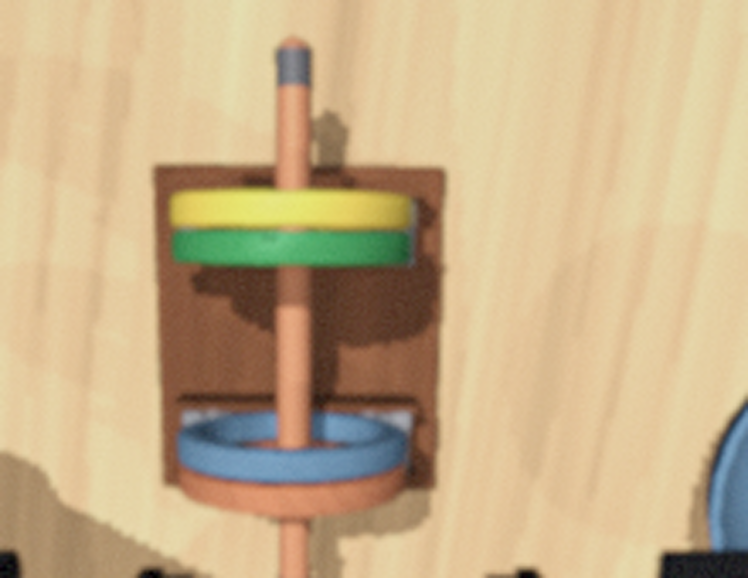

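```bash
python3 -m jog '[[[1.57,-0.78,0,0,0,0,5],[1.56,-0.77,0,0,0,0,5],[0,0,2.5,0,0,0,5],[0,0,2.5,0,0,0,5],[0,0,2,0,0,0,5],[0,0,0,0,0,0,5],[0,0,0,0,0,0,5]]]'
python3 a.py wrist | grep -v bangle
```

```text
time: 17.5
position: [0.4813, -0.2743, 0.1852]
tool_rot: [-2.075, -2.359, -0.0]
ft_force: [1.3, 0.3, -0.3]
grip_width: 0.574
wrist [ 0.4791 -0.2719  0.1141] 8053.85693359375
bar wrist 0.89 [np.float32(13.0), np.float32(200.0)] [[ 0.4681 -0.1752]
 [ 0.4943 -0.3772]] 0.20368886360915983 [ 0.4812 -0.2762  0.04  ] yaw -172.62831121247027
```

```bash
python3 -m jog '[[[0,0,2.5,0,0,0,5],[0,0,2.5,0,0,0,5],[0,0,2.5,0,0,0,5],[0,0,2.5,0,0,0,5],[0,0,1.3,0,0,0,5],[0,0,1.3,0,0,0,5],[0,0,0,0,0,0,5],[0,0,0,0,0,0,5]]]' 45
python3 -m jog '[[[0,0,0,0,0,0,2],[0,0,0,0,0,0,1],[0,0,0,0,0,0,0],[0,0,0,0,0,0,0],[0,0,0,0,0,0,0],[0,0,0,0,0,0,0],[0,0,0,0,0,0,0]]]' 45
```

```text
time: 18.6
position: [0.4817, -0.2744, 0.0595]
tool_rot: [2.074, 2.358, 0.0]
ft_force: [-0.3, 0.4, -0.1]
grip_width: 0.577
time: 19.3
position: [0.481, -0.2743, 0.0589]
tool_rot: [-2.075, -2.359, 0.0]
ft_force: [0.5, -0.5, 0.4]
grip_width: 0.122
```

```bash
python3 -m jog '[[[0,0,-1,0,0,0,0],[0,0,-1,0,0,0,0],[0,0,-0.8,0,0,0,0],[0,0,-0.5,0,0,0,0],[0,0,-0.5,0,0,0,0],[0,0,-0.5,0,0,0,0],[0,0,-1,0,0,0,0],[0,0,-1.5,0,0,0,0],[0,0,-2,0,0,0,0],[0,0,-2,0,0,0,0],[0,0,-1.5,0,0,0,0],[0,0,-0.7,0,0,0,0]]]'
python3 -m jog '[[[0,0,0,0,0,0,0],[0,0,0,0,0,0,0],[0,0,0,0,0,0,0]]]'
cat > d.py <<'E'
from h import *
np.set_printoptions(precision=4,suppress=True)
s=ctrl.get_state();print(s["position"],R.from_rotvec(s["tool_rot"]).as_euler("xyz",degrees=True))
I={}
for c in("scene","side"):
    im=imaging.get_image(c);save(im,"st"+c+".png")
    for r in finder.spot_point("stand_axis",c)[:1]:
        print(c,r["conf"],atz(im,r["point"],.12),np.round(np.array(r["point"])*[400,640]));I[c]=ray(im,r["point"])
if len(I)==2:
    A=sum(np.eye(3)-np.outer(d,d)/(d@d) for o,d in I.values());b=sum((np.eye(3)-np.outer(d,d)/(d@d))@o for o,d in I.values());print("tri",np.linalg.solve(A,b))
a=cv2.imread('pics/stscene.png')[140:235,340:480];b=cv2.imread('pics/stside.png')[110:220,220:330]
t=cv2.imread('pics/stside.png')[200:330,250:390]
f=lambda i:cv2.resize(i,(400,290),interpolation=2)
cv2.imwrite('pics/st.png',np.vstack([np.hstack([f(a),f(b)]),np.hstack([f(t),f(t)*0])]))
E
python3 d.py
```

```text
time: 20.5
position: [0.482, -0.2746, 0.1912]
tool_rot: [2.073, 2.357, 0.0]
ft_force: [0.2, 0.3, -1.9]
grip_width: 0.124
time: 20.8
position: [0.4805, -0.2739, 0.1877]
tool_rot: [-2.074, -2.357, 0.0]
ft_force: [-0.1, 0.0, -2.2]
grip_width: 0.129
[ 0.4805 -0.2739  0.1877] [-179.9125   -0.0765   97.3286]
scene 0.8 [0.4848 0.2696 0.12  ] [187. 387.]
side 0.35 [ 0.4862 -0.2149  0.12  ] [272. 320.]
tri [ 0.4747  0.0907 -0.0378]
```

View pics/st.png

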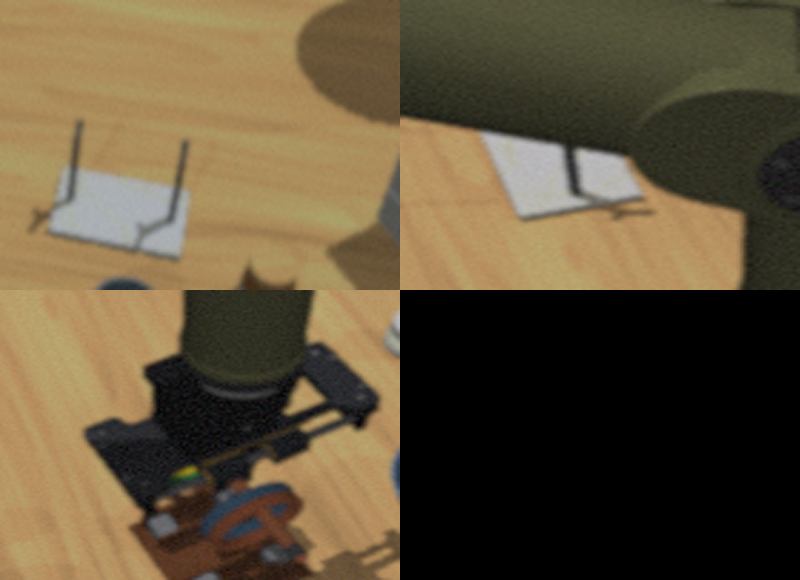

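```bash
python3 -m jog '[[[0.3,0,-0.6,0,0,0,0],[0.7,0.1,-1,0,0,0,0],[1.1,0.2,-1,0,0,0,0],[1.5,0.2,-1,0,0,0,0],[1.9,0.3,-1,0,0,0,0],[2.2,0.3,-1,0,0,0,0],[2.2,0.4,-1,0,0,0,0],[2.2,0.4,-1,0,0,0,0],[2.2,0.4,-1,0,0,0,0],[2.2,0.4,-0.6,0,0,0,0],[2.2,0.4,-0.3,0,0,0,0],[2.2,0.4,0,0,0,0,0]]]'
python3 -m jog '[[[2.2,0.4,0,0,0,0,0],[2.2,0.4,0,0,0,0,0],[2.2,0.4,0,0,0,0,0],[2.2,0.4,0,0,0,0,0],[2.2,0.3,0,0,0,0,0],[1.8,0.2,0,0,0,0,0],[1.4,0.1,0,0,0,0,0],[1,0,0,0,0,0,0],[0.6,0,0,0,0,0,0],[0.3,0,0,0,0,0,0],[0,0,0,0,0,0,0],[0,0,0,0,0,0,0]]]'
python3 w.py w4 stand_axis
```

```text
time: 22.2
position: [0.4892, -0.0594, 0.2851]
tool_rot: [2.072, 2.36, 0.0]
ft_force: [0.2, -0.6, -3.0]
grip_width: 0.125
time: 23.4
position: [0.4906, 0.0993, 0.2838]
tool_rot: [2.076, 2.358, -0.001]
ft_force: [0.2, -0.7, -2.6]
grip_width: 0.122
[[ 0.992   0.123   0.0299  0.4815]
 [ 0.1266 -0.9627 -0.239   0.1638]
 [-0.0006  0.2409 -0.9705  0.4219]]
stand_axis 0.89 [0.4935 0.2624] [ 25. 346.]
[0.4906 0.0992 0.2837] [-179.9831    0.0115   97.2518] 23.5
```

View pics/w4.png

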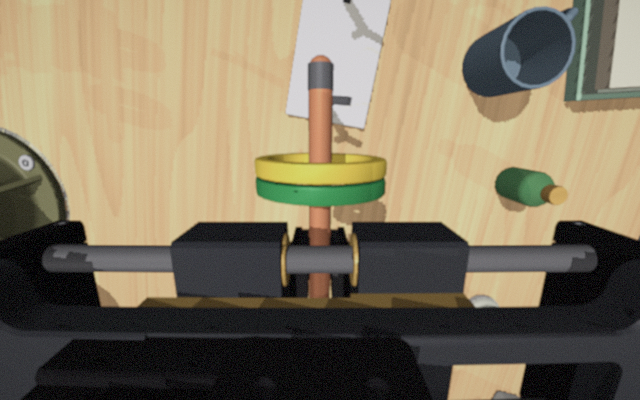

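```bash
python3 -m jog '[[[-0.6,0,-0.3,0,0,1.7,0],[-1,0,-0.7,0,0,1.7,0],[-1.2,0,-1,0,0,1.7,0],[-1.2,0,-1,0,0,1.7,0],[-0.8,0,-0.7,0,0,1.7,0],[-0.4,0,-0.3,0,0,1.7,0],[0,0,0,0,0,0,0],[0,0,0,0,0,0,0],[0,0,0,0,0,0,0]]]'
python3 w.py w5 stand_axis
cat > c.py <<'E'
from h import *
np.set_printoptions(precision=4,suppress=True)
im=imaging.get_image("wrist");g=im["frame"];hsv=cv2.cvtColor(g,cv2.COLOR_RGB2HSV)
m=((hsv[...,1]<45)&(hsv[...,2]>140)).astype(np.uint8);m[200:]=0
n,l,st,ce=cv2.connectedComponentsWithStats(m)
k=min(range(1,n),key=lambda i:0 if st[i,4]<1500 else -st[i,4]);print(st[k],ce[k])
h=cv2.convexHull(np.argwhere(l==k)[:,::-1].astype(np.int32));q=cv2.approxPolyDP(h,8,True)[:,0];print(q.tolist())
for z in(.01,.02):
    P=np.array([atz(im,[(v[1]+.5)/400,(v[0]+.5)/640],z)[:2] for v in q]);r=cv2.minAreaRect((P*1000).astype(np.float32));print(z,P.tolist(),r)
E
python3 c.py
```

```text
time: 24.4
position: [0.4932, 0.0488, 0.3234]
tool_rot: [-2.275, -2.166, 0.001]
ft_force: [-0.8, -0.4, -2.7]
grip_width: 0.125
[[ 0.9988 -0.047  -0.0127  0.4956]
 [-0.0487 -0.9695 -0.2401  0.1137]
 [-0.001   0.2404 -0.9707  0.4616]]
[0.4933 0.0487 0.3235] [-179.9638   -0.001    87.1949] 24.5
[ 272    0   80   88 5736] [310.4357  38.4273]
[[350, 0], [348, 86], [275, 86], [272, 0]]
0.01 [[0.5465225975465129, 0.28593612765213133], [0.5406307657535188, 0.17394744442999424], [0.43462962449457526, 0.17919493992374502], [0.43947341391149175, 0.29130821895829356]] ((490.1858215332031, 232.58511352539062), (112.21514892578125, 107.18386840820312), 87.12711334228516)
0.02 [[0.5453965897558064, 0.28211951671951657], [0.5396352103809449, 0.1726104009804804], [0.43598106504582973, 0.17774171045596882], [0.44071760699463064, 0.2873726633025537]] ((490.3072814941406, 229.94973754882812), (109.73054504394531, 104.81071472167969), 87.12711334228516)
```

View pics/w5.png

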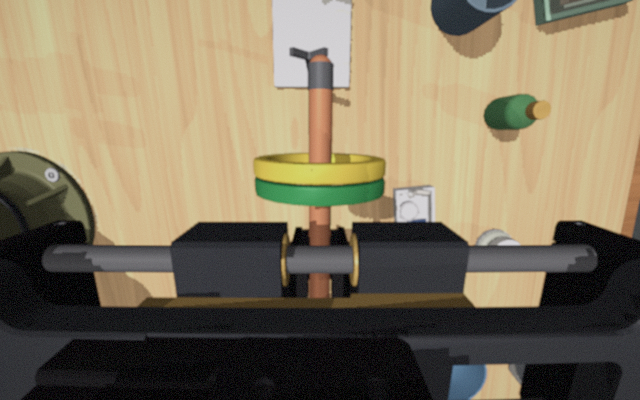

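```bash
cat > e.py <<'E'
from h import *
np.set_printoptions(precision=1,suppress=True)
a=np.radians(-2.8);u=np.array([-np.sin(a),np.cos(a),0]);v=np.array([np.cos(a),np.sin(a),0])
I={c:imaging.get_image(c) for c in("wrist","scene","side")}
C=np.array([.492,.262,0])
for c in I:
  for s in(-.066,.066):
    print(c,s,*[proj(I[c],C+s*u+w*v+[0,0,z]) for w,z in((-.016,.13),(.016,.13),(0,.11))])
g=cv2.cvtColor(I["wrist"]["frame"],cv2.COLOR_RGB2BGR)[:110,240:400]
sc=cv2.imread("pics/scene0.png")[165:225,350:420];sd=cv2.imread("pics/side0.png")[115:195,230:300]
def mk(i,im,x0,y0,f):
    i=cv2.resize(i,None,fx=f,fy=f,interpolation=2)
    for s in(-.066,.066):
        for w,z in((-.016,.13),(.016,.13),(0,.11)):
            p=(proj(im,C+s*u+w*v+[0,0,z])-[x0,y0]+.5)*f;cv2.circle(i,tuple(int(t) for t in p),3,(0,0,255),1)
    return i
A=mk(g,I["wrist"],240,0,3);B=mk(sc,I["scene"],350,165,4.5);D=mk(sd,I["side"],230,115,3.6)
W=np.zeros((600,790,3),np.uint8);W[:A.shape[0],:A.shape[1]]=A;W[330:330+B.shape[0],:B.shape[1]]=B;W[300:300+D.shape[0],400:400+D.shape[1]]=D[:,:390]
cv2.imwrite("pics/fk.png",W)
E
python3 e.py
```

```text
wrist -0.066 [293.7  49.7] [324.4  49.7] [309.7  54.5]
wrist 0.066 [291.4 -98.4] [324.9 -98.5] [308.8 -83.9]
scene -0.066 [367.4 179.9] [365.9 186.1] [366.2 186.9]
scene 0.066 [404.5 186.2] [403.5 192.6] [403.2 193.3]
side -0.066 [259.3 155.9] [269.9 153.4] [265.2 159.7]
side 0.066 [248.6 128.7] [258.6 126.5] [254.3 132.6]
```

View pics/fk.png

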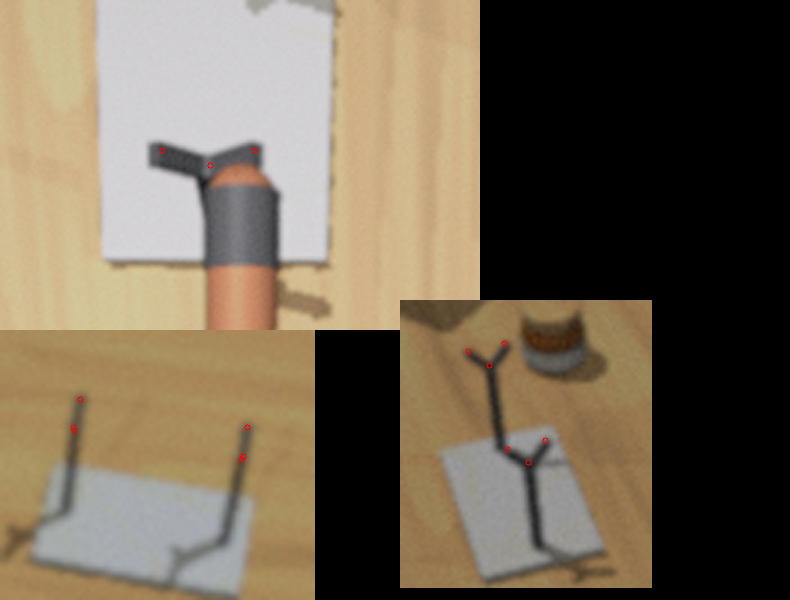

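```bash
python3 -m jog '[[[0.4,-0.1,0,0,0,0,0],[0.8,-0.1,0,0,0,0,0],[1.3,-0.1,0,0,0,0,0],[1.8,-0.1,0,0,0,0,0],[2.2,-0.1,0,0,0,0,0],[2.4,-0.1,0,0,0,0,0],[2.4,-0.1,0,0,0,0,0],[2.4,-0.1,0,0,0,0,0],[2.2,-0.1,0,0,0,0,0],[1.8,-0.1,0,0,0,0,0],[1.3,-0.1,0,0,0,0,0],[0.8,-0.1,0,0,0,0,0]]]'
python3 -m jog '[[[0.8,0,0.4,0,0,0,0],[0.5,0,0.8,0,0,0,0],[0.2,0,1.2,0,0,0,0],[0,0,1.6,0,0,0,0],[0,0,1.6,0,0,0,0],[0,0,1.6,0,0,0,0],[0,0,1.6,0,0,0,0],[0,0,1.2,0,0,0,0],[0,0,0.8,0,0,0,0],[0,0,0.4,0,0,0,0],[0,0,0,0,0,0,0],[0,0,0,0,0,0,0]]]'
cat > f.py <<'E'
from h import *
np.set_printoptions(precision=4,suppress=True)
s=ctrl.get_state();p=s["position"];print(p,R.from_rotvec(s["tool_rot"]).as_euler("xyz",degrees=True),s["time"],s["ft_force"])
im=imaging.get_image("wrist")
q=finder.trace("bar","wrist")[0]["region"];rr=np.argwhere(q);r0=rr[:,0].min();c0=rr[rr[:,0]<r0+4][:,1].mean()
z=p[2]-.011;T=atz(im,[r0/400,(c0+.5)/640],z+.003);print("tip",r0,c0,T,np.linalg.norm(T[:2]-p[:2]))
for n in"abcd":
    for c in("wrist","side","scene"):
        if c!="wrist" and n=="a": imaging.get_image(c)
        t=finder.trace(f"bangle_{n}_center",c);print(n,c,[(round(k["conf"],2),int(k["region"].sum()),np.round(np.array(k["point"])*[400,640]).tolist()) for k in t[:2]])
E
python3 f.py
```

```text
time: 25.9
position: [0.4906, 0.2491, 0.324]
tool_rot: [-2.272, -2.168, -0.001]
ft_force: [-0.7, -0.2, -2.2]
grip_width: 0.123
time: 27.1
position: [0.4925, 0.2618, 0.2124]
tool_rot: [2.276, 2.165, 0.001]
ft_force: [0.0, 0.0, -2.6]
grip_width: 0.12
[0.4925 0.2618 0.2124] [179.9528  -0.0264  87.136 ] 27.1 [ 0.0057  0.027  -2.5789]
tip 55 320.2972972972973 [0.4972 0.3605 0.2044] 0.09881878701159477
a wrist []
a side [(0.72, 209, [127.0, 260.0])]
a scene []
b wrist [(0.32, 530, [282.0, 530.0])]
b side [(0.33, 1272, [170.0, 264.0])]
b scene [(0.49, 47, [179.0, 375.0])]
c wrist [(0.85, 2781, [191.0, 319.0]), (0.41, 223, [386.0, 457.0])]
c side [(0.55, 77, [115.0, 244.0])]
c scene []
d wrist []
d side []
d scene [(0.5, 859, [252.0, 383.0]), (0.4, 54, [179.0, 399.0])]
```

```bash
python3 -m jog '[[[0,-0.05,0.6,0,0,0,0],[0,0,1,0,0,0,0],[0,0,1.2,0,0,0,0],[0,0,1.2,0,0,0,0],[0,0,1.2,0,0,0,0],[0,0,1,0,0,0,0],[0,0,0.7,0,0,0,0],[0,0,0.5,0,0,0,0],[0,0,0.3,0,0,0,0],[0,0,0,0,0,0,0],[0,0,0,0,0,0,0]]]'
python3 -m jog '[[[0,0,0.1,0,0,0,0],[0,0,0.1,0,0,0,0],[0,0,0.1,0,0,0,0],[0,0,0,0,0,0,0],[0,0,0,0,0,0,0]]]'
python3 -m jog '[[[0,0,0.1,0,0,0,0],[0,0,0,0,0,0,0],[0,0,0,0,0,0,0]]]'
```

```text
time: 29.0
position: [0.4919, 0.2617, 0.1351]
tool_rot: [2.276, 2.165, 0.001]
ft_force: [-0.3, 0.6, -1.7]
grip_width: 0.124
time: 29.5
position: [0.4917, 0.2615, 0.1318]
tool_rot: [2.276, 2.165, -0.0]
ft_force: [-0.3, -0.2, -2.3]
grip_width: 0.12
time: 29.8
position: [0.4922, 0.2616, 0.131]
tool_rot: [2.276, 2.165, 0.001]
ft_force: [1.3, -0.1, -1.8]
grip_width: 0.12
```

```bash
python3 -m jog '[[[0,0,0.1,0,0,0,0],[0,0,0,0,0,0,0],[0,0,0,0,0,0,0]]]';python3 -m jog '[[[0,0,0.1,0,0,0,0],[0,0,0,0,0,0,0],[0,0,0,0,0,0,0]]]'
```

```text
time: 30.1
position: [0.4922, 0.2616, 0.1308]
tool_rot: [2.276, 2.164, 0.001]
ft_force: [-0.3, -1.8, 5.5]
grip_width: 0.123
time: 30.4
position: [0.4923, 0.2616, 0.1307]
tool_rot: [2.276, 2.164, 0.001]
ft_force: [-2.6, -3.0, 11.1]
grip_width: 0.121
```

```bash
python3 -m jog '[[[0,0,-0.1,0,0,0,0],[0,0,0,0,0,0,0],[0,0,0,0,0,0,1.5],[0,0,0,0,0,0,2],[0,0,0,0,0,0,3],[0,0,0,0,0,0,4],[0,0,0,0,0,0,4],[0,0,-0.6,0,0,0,4],[0,0,-1.2,0,0,0,4],[0,0,-2,0,0,0,4],[0,0,-2.5,0,0,0,4],[0,0,-2.5,0,0,0,4]]]'
python3 -m jog '[[[0,0,-3,0,0,0,4],[-1,0,-3,0,0,0,4],[-2,0,-3,0,0,0,4],[-3,0,-1,0,0,0,4],[-3,0,0,0,0,0,4],[-3,0,0,0,0,0,4],[-3,0,0,0,0,0,4],[-3,0,0,0,0,0,4],[-2,0,0,0,0,0,4],[0,0,0,0,0,0,4]]]'
cat > g.py <<'E'
from h import *
np.set_printoptions(precision=4,suppress=True)
s=ctrl.get_state();print(s["position"],s["ft_force"],s["time"])
L=[]
for c,(y0,y1,x0,x1),w in(("wrist",(0,200,220,420),390),("side",(90,200,220,330),390),("scene",(150,230,340,440),390)):
    im=imaging.get_image(c);g=cv2.cvtColor(im["frame"],cv2.COLOR_RGB2BGR)[y0:y1,x0:x1];L.append(cv2.resize(g,(w,295),interpolation=2))
    for q in finder.trace("bar",c)[:1]:
        bp=cv2.boxPoints(cv2.minAreaRect(cv2.findNonZero(q["region"].astype(np.uint8))));d=[np.linalg.norm(bp[0]-bp[1]),np.linalg.norm(bp[1]-bp[2])]
        e=[(bp[0]+bp[1])/2,(bp[2]+bp[3])/2] if d[0]<d[1] else [(bp[1]+bp[2])/2,(bp[0]+bp[3])/2]
        E=np.array([atz(im,[(v[1]+.5)/400,(v[0]+.5)/640],.12) for v in e]);print(c,round(q["conf"],2),np.round(e).tolist(),E.tolist(),E.mean(0))
    for n in"abcd": print(n,[(round(k["conf"],2),np.round(np.array(k["point"])*[400,640]).tolist()) for k in finder.spot_point(f"bangle_{n}_center",c)[:1]])
    for n in("mug","bowl","candle","perfume","hairbrush","cream"):
        r=finder.spot_point(n,c)
        if c!="wrist" and r: print(n,atz(im,r[0]["point"],0)[:2],round(r[0]["conf"],2))
cv2.imwrite("pics/end.png",np.vstack([np.hstack(L[:2]),np.hstack([L[2],L[2]*0])]))
E
python3 g.py
```

```text
time: 31.6
position: [0.4917, 0.2618, 0.2197]
tool_rot: [2.276, 2.165, 0.001]
ft_force: [-0.2, 0.4, -0.7]
grip_width: 0.459
time: 32.6
position: [0.4819, 0.0585, 0.3187]
tool_rot: [2.281, 2.157, -0.001]
ft_force: [0.2, 0.5, -0.1]
grip_width: 0.463
[0.4819 0.0585 0.3187] [ 0.2104  0.5264 -0.1485] 32.6
wrist 0.95 [[318.0, 0.0], [318.0, 93.0]] [[0.49155871170347887, 0.2528144388282819, 0.12], [0.4865135906684542, 0.1622478399959951, 0.12]] [0.489  0.2075 0.12  ]
a [(0.91, [45.0, 320.0])]
b [(0.83, [34.0, 319.0])]
c []
d []
a [(0.69, [156.0, 263.0])]
b [(0.65, [155.0, 262.0])]
c []
d [(0.46, [141.0, 256.0])]
mug [0.7028 0.2765] 0.6
bowl [ 0.6962 -0.2994] 0.63
candle [0.591  0.4368] 0.64
perfume [0.7714 0.1314] 0.82
hairbrush [ 0.3757 -0.4226] 0.77
cream [ 0.7846 -0.078 ] 0.73
scene 0.73 [[379.0, 186.0], [411.0, 192.0]] [[0.4880303674881987, 0.24256796907012826, 0.11999999999999988], [0.49780491124238146, 0.3552486993196661, 0.11999999999999988]] [0.4929 0.2989 0.12  ]
a [(0.47, [191.0, 374.0])]
b [(0.6, [189.0, 375.0])]
c [(0.52, [194.0, 396.0])]
d [(0.62, [258.0, 268.0])]
mug [0.7053 0.2767] 0.88
bowl [ 0.6851 -0.3104] 0.77
candle [0.5845 0.4449] 0.7
perfume [0.7645 0.1239] 0.81
hairbrush [0.3687 0.2615] 0.67
cream [ 0.7865 -0.0917] 0.75
```

View pics/end.png

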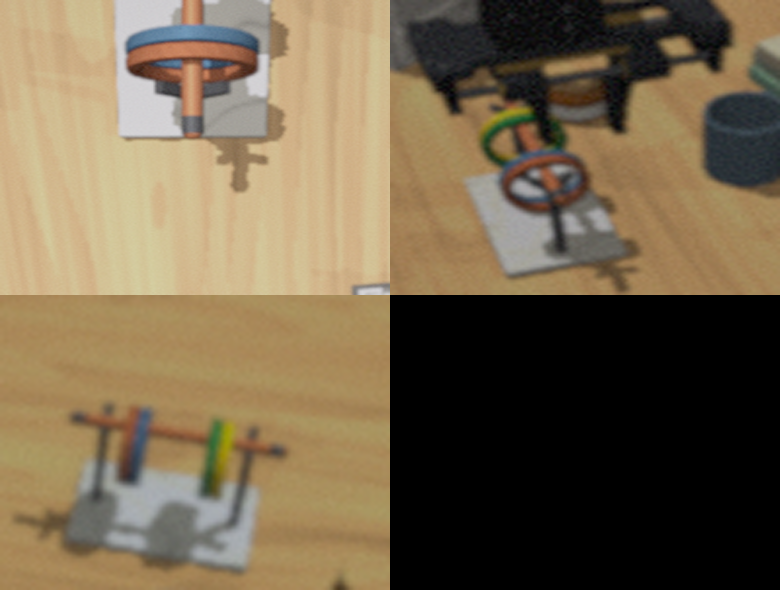

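```bash
python3 -c "
from bench import close_job
print(close_job())"
```

```text
the job is handed in; nothing more can be done
None
```

The job is done and handed in at about 33 s of the 69 s allowed; handing in gives no verdict.

- **Threading:** I took the copper bar by one end from the trinket box and passed it through all four bangles. I laid it in the tray notches and let go of it.
- **Hanging:** I regripped the bar at its middle and lifted all four bangles together. The measured load was about 2.2 N, which matches the bar plus four bangles. I lowered it into both forks, released it and moved the arm well clear.

**Last checks:**
- The final pictures show the bar in both forks, with the terracotta/blue and green/yellow pairs hanging between them.
- The near end of the bar measured y = 0.162 m, which puts its centre at about 0.262 m. That agrees with my estimate of the stand centre.
- Wrist force was back near zero after release. The highest I saw was about 11 N, when I pressed the bar into the forks.
- The other things read within about 1.5 cm of where they started, which is about as exact as the detections are.

**Disagreements:**
- The detector missed green and yellow in the wrist picture and green in the side picture. It also put yellow in the wrong place in the scene picture. All four bangles are plain to see in the scene picture itself.
- The detector's scene reading of the hairbrush was clearly false, about 0.7 m off. The side view puts the brush in place.

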